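# Shuffle the hex grinding core home in a pepper mill

## Task

Pick up the white porcelain grinding core (the one with a hexagonal flange and a square neck) and set it, flange down, in the open end of the rosewood mill body held in the green vise, then shuffle and turn it lightly until its hexagon drops fully home in the socket, and let go of it. Press only lightly and do not force, wedge or bang it: porcelain chips. Leave the other mill parts where they lie.

Things in the scene. Friction and masses are not known exactly. Their poses are not given: they have to be found in the camera images.
- core: White porcelain grinding core, about 110 g, standing on its flange. Hexagonal flange 34 mm across flats, 39.3 mm across corners, 10 mm thick, flats facing its own +x and -x; on it a square neck 20 x 20 mm, faces along its x and y, top 60 mm above the underside. Origin: centre of the underside, z up the neck. The hexagon repeats every 60 degrees.
- mill: Rosewood mill body, 72 mm across, open end up, rim 118 mm above the bench, clamped in a small green vise; all fixed. Origin: on the mill's axis at bench level, z up. Vise jaws 76 mm high at its +y and -y; screw handle points to +y, 120 mm from the axis, 45 mm high. A steel socket is set in the rim (see mouth, ledge, floor).
- mouth (a point): Centre of the mill's wooden rim, 118 mm above the bench, axes as the mill's. Inside it the socket opens with a loose round pocket 50 mm across, 8 mm deep. The socket is one rigid steel piece bedded by hand: its own centre lies up to 3 mm off this point along the mill's x and as much along y. It does not give under light hand force.
- ledge (a point): On the mill's axis at the height of the pocket's flat bottom ledge, 110 mm above the bench. In the ledge is a hexagonal hole 35.6 mm across flats, 9 mm deep, concentric with the round pocket (not with this point), turned about the vertical by any amount (the mill's yaw says nothing of it).
- floor (a point): On the mill's axis at the height of the hexagonal hole's flat floor, 101 mm above the bench. Only a core centred to about 1 mm and turned to within about 5 degrees falls in; else it rests on the ledge. Fully home, the core's underside is on this floor and its neck stands 43 mm above the rim.
- ring: Plain white porcelain grinding ring, round, 46 mm across, 14 mm high, 28 mm bore; a bystander. Origin: centre of the underside.
- nut: Brass tension nut, hexagon 26 mm across the flats with a round collar, 22 mm high; a bystander. Origin: centre of the underside.
- cap: Round steel spring cap, 38 mm across, 22 mm high; a bystander. Origin: centre of the underside.
- shaft: Square steel mill shaft, 160 mm long, 7 mm thick, lying flat; a bystander. Origin: under its middle; x along it.
- head: Rosewood mill head, turned, 62 mm across, 80 mm high, standing; a bystander. Origin: centre of the underside.
Things that resemble listed ones, but are neither listed nor needed, are in the scene too. There is more than one size of the core; the job needs the smallest.

How it is judged:
On the way, in this order (a step that is already met when the one before it is completed fails the run):
1. the core is lifted off the bench in the fingers (height (world z) of core above 0.03 m and contact force between core and the fingers above 0.5 N), for 0.1 s.
2. the core's flange is in the loose pocket, below the rim, neck up (z of core in the frame of mill between 0.095 and 0.1165 m and horizontal distance between core and mouth below 0.012 m and angle between core's own z axis and vertical below 0.3 rad), for 0.1 s.
At the end, for the whole second after the job is handed in: The core stands in the socket neck up, its underside within 2 mm of the hexagon's floor (101 mm above the bench), within 7 mm of the mill body's axis, tilted less than 0.08 rad, released and at rest (z of core in the frame of mill between 0.098 and 0.103 m and horizontal distance between core and mouth below 0.007 m and angle between core's own z axis and vertical below 0.08 rad and linear speed of core below 0.02 m/s); the robot touches nothing.
It fails at once if the core is pressed or banged against the mill or its vise with more than 40 N (contact force between core and mill above 40 N).
It fails at once if another mill part is moved more than 30 mm (distance of any of ring, nut, cap, shaft, head from where it was at the start of the episode above 0.03 m).
It also fails if it takes over 64 s, if anything falls off the work surface, if the arm or the gripper's body presses on something with over 40 N, if the wrist force passes 120 N, or if a joint passes its speed limit or range.

## Robot

A 7-joint arm with a two-finger parallel gripper is mounted at the origin on the work surface. World frame = base frame: x ahead of the robot, y to its left, z up, the work surface at z = 0. Lengths are in m, angles in rad, forces in N, time in s.
With the tool pointing down it reaches from about 0.35 to 0.9 m from the base axis. Payload 7.2 kg.
Tool frame: the origin (TCP) lies on the centre line of the jaws, within the pads' length; the fingertips stand 8 mm ahead of it and the grasp point (between the pads) lies 11 mm behind it (robot.finger_overhang is the z of the fingertips in the tool frame, in m); z points along the fingers, y is the line along which they close (so a half turn about z gives the same grasp; the last joint's range is limited). The gripper opens to 85 mm and grips with 20 to 120 N. Pads are 22 mm wide; open, the fingers measure 114 mm over their backs; the gripper's body (76 mm by 85 mm) begins 54 mm behind the grasp point. The pads swing forward as they close: fully open they stand 13 mm farther back than shut.
Start: joints at [1.243, 0.411, -0.013, 1.596, 0.006, 1.134, -0.082], TCP at [0.161, -0.604, 0.239] pointing down, gripper open.
Joint ranges: [-2.95, 2.95], [-0.29, 1.99], [-1.47, 1.44], [0.14, 2.54], [-1.03, 4.17], [0.13, 1.85], [-2.86, 2.86]. Speed limits (rad/s): [2.39, 2.39, 3.01, 3.01, 3.14, 3.14, 3.14].

## Interface

Orientations are given as a rotation vector (axis times angle).
In Python, from station import robot, viewer, job gives the robot as it stands.
- The arm moves only by the tool servo_tool, never from a script. Its argument "deltas" is a list of rows, each an object with "gripper": the opening, from -1 (shut) to 1 (fully open), so that 0 is half open; "travel": the shift along the tool's x, y, z in mm, a list of three; "turn": the turn about the tool's z in degrees. A call has 1 to 8 rows; each row is the pose to reach, as a shift and turn from the pose commanded when the call began, along the tool's axes at that moment; what a row does not reach only later rows make up. A row lasts 1/8 s, in which the tool goes at most 62.5 mm and 10.7 degrees, less where a joint would pass 70% of its speed; a pose out of reach is approached as far as the arm can. A call with a gripper value outside its range is refused whole. The fingers move at their own pace and stop on an object; "grip_force" is the grip in N (left out, the last holds). Time passes only in rows, so rows that repeat a pose let the fingers close. It gives the time, the measured TCP pose, the force, the opening and the grip force at its end, in the units of the state.
- robot.read_state(): the state, without advancing time (a new reading comes with each control period).
- viewer.grab_frame(name): name is "scene" or "top" or "wrist"; returns the picture (384x512x3 uint8, red, green, blue); there is no depth.
- viewer.calibration(name): a dict with "vertical_fov" (degrees; the focal length in pixels is half the picture's height over the tangent of half this angle, whatever the lens; pixels are square), "cx", "cy" (the principal point, pixels), "pose" (4x4, takes a point from camera to world coordinates); the wrist camera has in their place "hand_eye" (4x4, takes a point from camera to tool coordinates, whose origin is the TCP and whose axes are the flange's). Camera axes: x right, y up, looking along -z (the intrinsics and any distortion apply to the point x, -y, -z); pixel columns grow to the right and rows downward; lengths in m; the calibration is good to about 2 mm. The wrist camera is an equidistant fisheye: a pixel r from the principal point sees the ray r / f radians off the axis. A picture is of the moment at which its call begins: read the wrist's pose just before it. calibration takes no time and is no camera call.
- job.hand_in(): hands the job in; it is judged then, once.
The state is a dict: "time_s": time; "joint_positions": joint angles; "dq": joint speeds; "tau": joint torques, N m; "ee_pos": TCP position; "ee_rot": TCP orientation; "force": force on the tool from outside, world axes, zero at the start; "moment": the same for the moment, N m; "finger_gap": finger opening in m; "grasp_force": force on a finger pad.
Only numpy, scipy, OpenCV 4.12 (cv2) and the standard library are available. Lean on these libraries where they do the work, as an engineer would, in place of code of your own. Each camera call takes 0.05 s, during which the arm holds its last target. There are 200 camera calls.

## Working session

There is one attempt and no reset: what is moved stays moved. The work goes in short steps, Python scripts to look and compute and a tool call to move; the robot and the scene stay as the last step left them, time stands still between calls to the robot, and variables do not carry over. Pictures are saved under pics/ and viewed, at most 10 in all, crops included, and the job is handed in when it is done.

Besides the shell and the picture viewer there is one more tool, called after "Request:" by a JSON object that holds its "op" and its "data". servo_tool: Moves the arm, as the interface text tells. Its arguments: {"type":"object","properties":{"deltas":{"type":"array"},"grip_force":{"type":"number"}},"required":["deltas"]}

```bash
mkdir -p pics; ls; python3 - <<'E'
from station import robot, viewer, job
import cv2, numpy as np
s=robot.read_state(); print(s)
for n in ("scene","top","wrist"):
    c=viewer.calibration(n); print(n,c)
    im=viewer.grab_frame(n); np.save(f"pics/{n}0.npy",im)
    cv2.imwrite(f"pics/{n}0.png",im[:,:,::-1])
E
```

```text
pics
{'time_s': 0.0, 'joint_positions': array([ 1.24280374,  0.41192113, -0.01271055,  1.59707681,  0.0056086 ,
        1.13428359, -0.08218035]), 'dq': array([-3.71596645e-04,  2.10398284e-03, -3.50729262e-04, -2.27990816e-04,
        5.89515199e-06,  7.56733431e-06, -1.91267644e-03]), 'tau': array([-1.14500748e-03, -6.00625849e+01,  6.81592673e-01, -2.99416816e+01,
        1.37436678e-02,  1.04830717e-02, -1.37985631e-05]), 'ee_pos': array([ 0.16037898, -0.60355961,  0.23842642]), 'ee_rot': array([-3.11351161e+00, -4.06797763e-01,  5.30942271e-04]), 'force': array([-0.37357897,  0.1884381 , -0.38688244]), 'moment': array([ 0.00910603, -0.02985198,  0.01270605]), 'grasp_force': 0.0, 'finger_gap': 0.08551986679546536}
scene {'vertical_fov': 52.3829875749444, 'cx': 258.86957441723297, 'cy': 190.26043043480146, 'pose': array([[-0.64130164, -0.44510374,  0.6249919 ,  0.99667251],
       [ 0.76722599, -0.36156036,  0.52975314,  0.25195492],
       [-0.00982281,  0.81924158,  0.57336441,  0.50014893],
       [ 0.        ,  0.        ,  0.        ,  1.        ]])}
top {'vertical_fov': 50.3
[... 162 characters left out ...]
    [-9.99850173e-01,  2.87024589e-03,  1.70702333e-02,
        -7.12159618e-02],
       [ 1.73087114e-02,  1.54430498e-01,  9.87852028e-01,
         8.65481677e-01],
       [ 0.00000000e+00,  0.00000000e+00,  0.00000000e+00,
         1.00000000e+00]])}
wrist {'vertical_fov': 65.70646984690485, 'cx': 256.12451397030406, 'cy': 193.3032292138554, 'hand_eye': array([[-7.91777349e-04,  9.58638489e-01,  2.84625405e-01,
         7.23018358e-02],
       [ 9.99999682e-01,  7.86321435e-04,  1.33435401e-04,
        -6.86516410e-04],
       [-9.58907460e-05,  2.84625420e-01, -9.58638806e-01,
        -1.34044551e-01],
       [ 0.00000000e+00,  0.00000000e+00,  0.00000000e+00,
         1.00000000e+00]])}
```

View pics/top0.png

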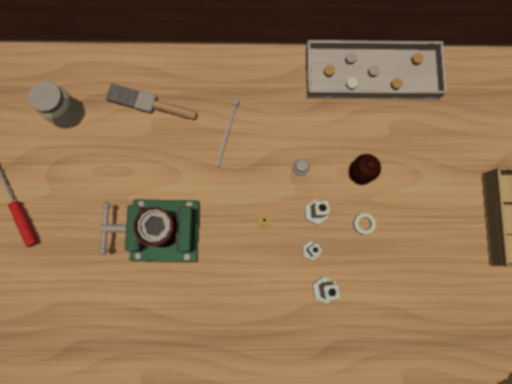

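View pics/scene0.png

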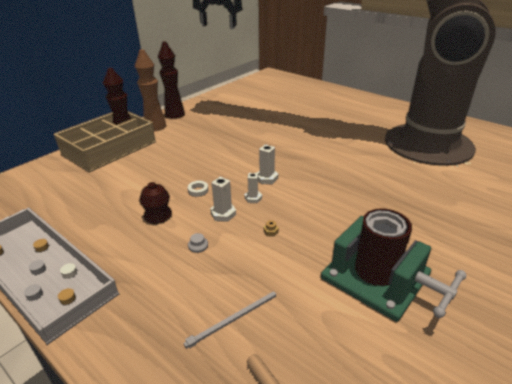

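The top view shows the mill in the vise at about (155,227). There are three core-like parts at (318,210), (313,250) and (327,290). The ring is at (365,224), nut (264,221), cap (302,167), head (366,169) and shaft (228,133). 
Candidates for the core: (318,210) is large, (313,250) is the smallest and (327,290) is large. I choose (313,250) and check it in a crop.

```bash
cat > h.py <<'E'
import numpy as np, cv2
from scipy.spatial.transform import Rotation as R
from station import robot, viewer, job
def foc(c): return 192/np.tan(np.radians(c["vertical_fov"])/2)
def rays(name,px,s=None):
    c=viewer.calibration(name); f=foc(c); px=np.atleast_2d(px).astype(float)
    d=(px-[c["cx"],c["cy"]])
    if name=="wrist":
        r=np.linalg.norm(d,axis=1)+1e-9; th=r/f
        v=np.c_[d[:,0]/r*np.sin(th),-d[:,1]/r*np.sin(th),-np.cos(th)]
        T=np.eye(4);T[:3,:3]=R.from_rotvec(s["ee_rot"]).as_matrix();T[:3,3]=s["ee_pos"]
        P=T@c["hand_eye"]
    else:
        v=np.c_[d[:,0]/f,-d[:,1]/f,-np.ones(len(d))]; P=c["pose"]
    return P[:3,3], v@P[:3,:3].T
def onz(name,px,z,s=None):
    o,v=rays(name,px,s); return o+v*((z-o[2])/v[:,2])[:,None]
def proj(name,p,s=None):
    c=viewer.calibration(name); f=foc(c)
    if name=="wrist":
        T=np.eye(4);T[:3,:3]=R.from_rotvec(s["ee_rot"]).as_matrix();T[:3,3]=s["ee_pos"]; P=T@c["hand_eye"]
    else: P=c["pose"]
    q=(np.atleast_2d(p)-P[:3,3])@P[:3,:3]
    if name=="wrist":
        r=np.linalg.norm(q[:,:2],axis=1)+1e-9; th=np.arctan2(r,-q[:,2]); k=f*th/r
    else: k=f/-q[:,2]
    return np.c_[c["cx"]+k*q[:,0],c["cy"]-k*q[:,1]]
def totool(p,s): return R.from_rotvec(s["ee_rot"]).inv().apply(np.asarray(p)-s["ee_pos"])*1000
E
python3 - <<'E'
from h import *
im=np.load("pics/top0.npy"); im2=np.load("pics/scene0.npy")
a=cv2.resize(im[190:310,285:350],None,fx=5,fy=5,interpolation=cv2.INTER_CUBIC)
b=cv2.resize(im2[135:225,200:290],(450,600)[:2] if 0 else (450,450),interpolation=cv2.INTER_CUBIC)
out=np.zeros((600,780,3),np.uint8); out[:600,:325]=a; out[:450,326:776]=b
cv2.imwrite("pics/crop1.png",out[:,:,::-1])
for n,p in (("core",(313,250)),("A",(318,210)),("C",(327,290))): print(n,onz("top",p,.01))
print("mill",onz("top",(155,227),.118)); s=robot.read_state()
print("core in tool",totool(onz("top",(313,250),.01)[0],s), "mill",totool(onz("top",(155,227),.118)[0],s)); print(R.from_rotvec(s["ee_rot"]).as_matrix().round(3))
E
```

```text
core [[ 0.48174767 -0.20717347  0.01      ]]
A [[ 0.56577465 -0.21962254  0.01      ]]
C [[ 0.40020889 -0.2342391   0.01      ]]
mill [[0.52033903 0.09823243 0.118     ]]
core in tool [ 412.43138055 -300.37765095  228.96045367] mill [ 528.16988757 -585.75626212  121.30496108]
[[ 0.966  0.257 -0.   ]
 [ 0.257 -0.966  0.001]
 [-0.    -0.001 -1.   ]]
```

View pics/crop1.png

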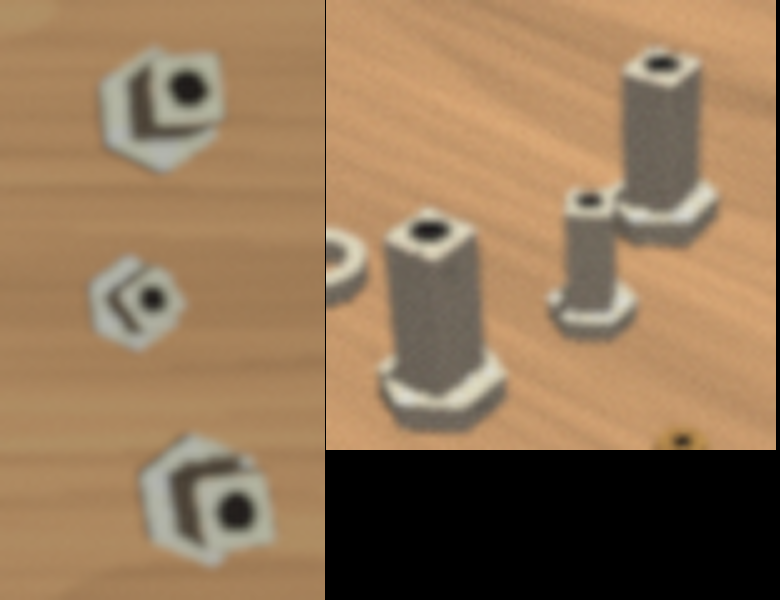

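The crop confirms that the middle piece at (313,250) has the smallest flange and the shortest neck. Its neighbours are clearly bigger, so this is the core. I'll hover over it for a wrist view.

Request:
{"op": "servo_tool", "data": {"deltas": [{"gripper": 1,"travel": [20,-15,3],"turn": 0},{"gripper": 1,"travel": [65,-47,10],"turn": 0},{"gripper": 1,"travel": [112,-82,18],"turn": 0},{"gripper": 1,"travel": [160,-116,26],"turn": 0},{"gripper": 1,"travel": [208,-151,34],"turn": 0},{"gripper": 1,"travel": [256,-186,40],"turn": 0},{"gripper": 1,"travel": [304,-221,40],"turn": 0},{"gripper": 1,"travel": [350,-255,40],"turn": 0}]}}

```text
time_s: 1.15
ee_pos: [0.4342, -0.266, 0.1992]
ee_rot: [3.115, 0.407, -0.0]
force: [0.2, -0.7, -0.4]
finger_gap: 0.0853
grasp_force: 0.0
```

Request:
{"op": "servo_tool", "data": {"deltas": [{"gripper": 1,"travel": [35,-25,0],"turn": 0},{"gripper": 1,"travel": [55,-40,0],"turn": 0},{"gripper": 1,"travel": [62,-45,0],"turn": 0},{"gripper": 1,"travel": [62,-45,0],"turn": 0},{"gripper": 1,"travel": [62,-45,0],"turn": 0}]}}

```text
time_s: 1.78
ee_pos: [0.4808, -0.2097, 0.1992]
ee_rot: [3.115, 0.404, -0.001]
force: [-0.1, -0.7, -0.4]
finger_gap: 0.0858
grasp_force: 0.0
```

```bash
python3 - <<'E'
from h import *
import pickle
s=robot.read_state(); im=viewer.grab_frame("wrist"); pickle.dump((s,im),open("pics/w1.pkl","wb"))
cv2.imwrite("pics/w1.png",im[:,:,::-1]); print(s["ee_pos"],s["ee_rot"],s["dq"].round(3),s["time_s"])
m=totool([.5203,.0982,.118],s); print(m)
E
```

```text
[ 0.48076156 -0.20966021  0.19919306] [ 3.11509696e+00  4.03756245e-01 -1.01199985e-03] [ 0.004 -0.001 -0.003 -0.002 -0.003  0.    -0.001] 1.775
[ 116.77501231 -287.63585599   81.01061017]
```

View pics/w1.png

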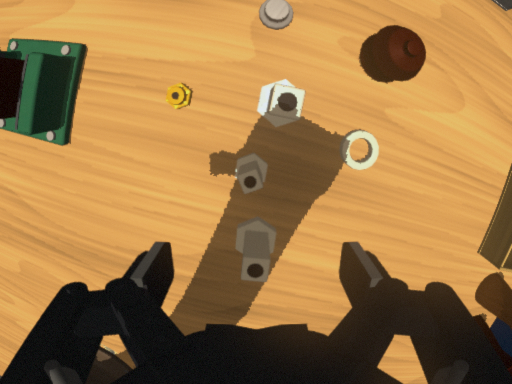

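The wrist view shows the core at about (251,172), with its larger lookalikes at (283,100) and (256,250), and the ring at (361,150). Next I look at the socket.

Request:
{"op": "servo_tool", "data": {"deltas": [{"gripper": 1,"travel": [10,-25,-15],"turn": 0},{"gripper": 1,"travel": [30,-75,-40],"turn": 0},{"gripper": 1,"travel": [50,-125,-50],"turn": 0},{"gripper": 1,"travel": [70,-175,-50],"turn": 0},{"gripper": 1,"travel": [90,-225,-50],"turn": 0},{"gripper": 1,"travel": [108,-268,-50],"turn": 0},{"gripper": 1,"travel": [117,-288,-50],"turn": 0},{"gripper": 1,"travel": [117,-288,-50],"turn": 0}]}}

```text
time_s: 2.82
ee_pos: [0.5207, 0.101, 0.2492]
ee_rot: [-3.114, -0.41, 0.0]
force: [0.1, -1.2, 1.2]
finger_gap: 0.0857
grasp_force: 0.0
```

Request:
{"op": "servo_tool", "data": {"deltas": [{"gripper": 1,"travel": [0,0,0],"turn": 0},{"gripper": 1,"travel": [0,0,0],"turn": 0}]}}

```text
time_s: 3.08
ee_pos: [0.5208, 0.0983, 0.2493]
ee_rot: [3.115, 0.403, -0.0]
force: [-0.2, -0.6, -0.4]
finger_gap: 0.0853
grasp_force: 0.0
```

```bash
python3 - <<'E'
from h import *
import pickle
s=robot.read_state(); im=viewer.grab_frame("wrist"); pickle.dump((s,im),open("pics/w2.pkl","wb"))
print(s["ee_pos"],s["ee_rot"],s["dq"].round(3),s["time_s"])
s1,i1=pickle.load(open("pics/w1.pkl","rb"))
print(proj("wrist",[.5203,.0982,.118],s))
p=proj("wrist",[.5203,.0982,.118],s)[0].astype(int)
y0,x0=p[1]-65,p[0]-65
print(x0,y0)
a=cv2.resize(im[y0:y0+130,x0:x0+130],(520,520),interpolation=cv2.INTER_CUBIC)
b=cv2.resize(i1[145:205,220:285],(260,240),interpolation=cv2.INTER_CUBIC)
out=np.zeros((520,780,3),np.uint8); out[:,:520]=a; out[:240,520:]=cv2.convertScaleAbs(b,alpha=1.8)
cv2.imwrite("pics/crop2.png",out[:,:,::-1])
E
```

```text
[0.5207815  0.09826856 0.24925955] [ 3.11494174e+00  4.02822343e-01 -2.74709500e-04] [-0.003 -0.001 -0.005 -0.004 -0.001 -0.    -0.004] 3.075
[[256.74522997 187.06311089]]
191 122
```

View pics/crop2.png

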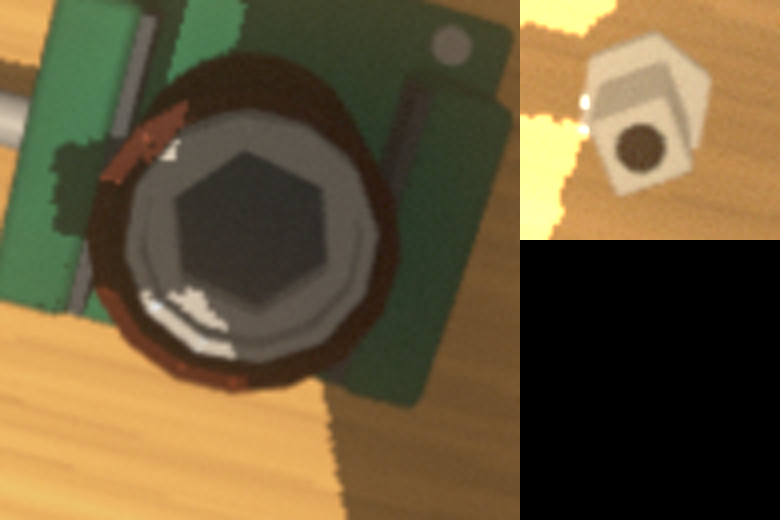

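The socket view is clear. In the full picture the dark hexagonal hole is centred near (254,179), with one corner almost straight up. The core's bore is at about (250,182) in w1. Next I compute both numerically.

```bash
cat >> h.py <<'E'
def blob(mask,px):
    n,l,st,c=cv2.connectedComponentsWithStats(mask.astype(np.uint8),connectivity=4)
    k=l[int(px[1]),int(px[0])]; m=(l==k).astype(np.uint8) if k else np.zeros_like(mask,np.uint8)
    return max(cv2.findContours(m,cv2.RETR_EXTERNAL,cv2.CHAIN_APPROX_NONE)[0],key=cv2.contourArea)[:,0,:] if k else None
def socket(s,im,seed,up=4):
    g=cv2.GaussianBlur(im,(0,0),1).max(axis=2)
    g=cv2.resize(g,None,fx=up,fy=up,interpolation=cv2.INTER_CUBIC)
    sd=(np.array(seed)+.5)*up-.5; r=45*up//2
    y,x=int(sd[1]),int(sd[0])
    t,_=cv2.threshold(g[y-r:y+r,x-r:x+r],0,255,cv2.THRESH_OTSU)
    c=blob(g<t,sd)
    p=onz("wrist",(c+.5)/up-.5,.110,s)[:,:2]
    q=p.astype(np.float32)*1000
    M=cv2.moments(q.reshape(-1,1,2)-q.mean(0)); ctr=q.mean(0)+[M["m10"]/M["m00"],M["m01"]/M["m00"]]
    d=q-ctr; a=np.arctan2(d[:,1],d[:,0]); rr=np.hypot(*d.T); o=np.argsort(a); a,rr=a[o],rr[o]
    g6=np.linspace(-np.pi,np.pi,720,endpoint=False); r6=np.interp(g6,a,rr,period=2*np.pi)
    corner=np.degrees(np.angle((r6*np.exp(6j*g6)).sum()))/6
    return ctr,corner,abs(M["m00"]),t   # corner angle world deg mod 60; area ideal 1097 mm2
def yaw(s): m=R.from_rotvec(s["ee_rot"]).as_matrix(); return np.degrees(np.arctan2(m[1,0],m[0,0]))
def bore(s,im,seed,z=.06,up=4):
    g=cv2.resize(im.max(axis=2),None,fx=up,fy=up,interpolation=cv2.INTER_CUBIC)
    sd=(np.array(seed)+.5)*up-.5; r=10*up//2; y,x=int(sd[1]),int(sd[0])
    t,_=cv2.threshold(g[y-r:y+r,x-r:x+r],0,255,cv2.THRESH_OTSU)
    c=blob(g<t,sd); q=c.reshape(-1,1,2).astype(np.float32); (cx,cy),rad=cv2.minEnclosingCircle(q)
    M=cv2.moments(q); px=(np.array([M["m10"],M["m01"]])/M["m00"]+.5)/up-.5
    p=onz("wrist",px,z,s)[0]; return px,rad/up,p,totool(p,s)
E
python3 - <<'E'
from h import *
import pickle
s,im=pickle.load(open("pics/w2.pkl","rb")); print(socket(s,im,(254,179)),yaw(s))
s1,i1=pickle.load(open("pics/w1.pkl","rb")); print(bore(s1,i1,(250,182)),yaw(s1))
E
```

```text
(array([524.86079719, 102.43676565]), np.float64(18.34048297542756), 1028.2757927080384, 77.0) 14.737115603146345
(array([249.72166775, 181.57269014]), 5.769200801849365, array([ 0.48164091, -0.20245908,  0.06      ]), array([  2.78295682,  -6.78799487, 139.18877261])) 14.770175586475734
```

Request:
{"op": "servo_tool", "data": {"deltas": [{"gripper": 1,"travel": [5,-3,0],"turn": -8},{"gripper": 1,"travel": [5,-3,0],"turn": -17},{"gripper": 1,"travel": [5,-3,0],"turn": -26},{"gripper": 1,"travel": [5,-3,0],"turn": -33.6},{"gripper": 1,"travel": [5,-3,0],"turn": -33.6},{"gripper": 1,"travel": [5,-3,0],"turn": -33.6}]}}

```text
time_s: 3.88
ee_pos: [0.5248, 0.1038, 0.2493]
ee_rot: [2.867, 1.285, -0.0]
force: [0.5, -0.1, -0.4]
finger_gap: 0.0858
grasp_force: 0.0
```

```bash
python3 - <<'E'
from h import *
import pickle
s=robot.read_state(); im=viewer.grab_frame("wrist"); pickle.dump((s,im),open("pics/w3.pkl","wb"))
p=proj("wrist",[.5249,.1024,.110],s)[0]; r=socket(s,im,p)
print(s["ee_pos"],yaw(s),s["dq"].round(3),s["time_s"],p); print(r,totool([*r[0]/1000,.11],s))
print("core",totool([.4816,-.2025,.06],s))
E
```

```text
[0.52484097 0.10379411 0.24930496] 48.27130498083473 [-0.007 -0.002 -0.     0.     0.     0.001  0.007] 3.875 [257.83259738 185.76594639]
(array([524.53919224, 102.94475632]), np.float64(17.5989274040452), 1021.2042805304518, 74.0) [ -0.82545298   0.32232486 139.30505668]
core [-257.35755031  171.57551837  189.34404298]
```

Request:
{"op": "servo_tool", "data": {"deltas": [{"gripper": 1,"travel": [-30,20,0],"turn": 3},{"gripper": 1,"travel": [-80,53,5],"turn": 7},{"gripper": 1,"travel": [-130,87,15],"turn": 11},{"gripper": 1,"travel": [-180,120,30],"turn": 15},{"gripper": 1,"travel": [-225,150,45],"turn": 15},{"gripper": 1,"travel": [-257,172,50],"turn": 15},{"gripper": 1,"travel": [-257,172,50],"turn": 15},{"gripper": 1,"travel": [-257,172,50],"turn": 15}]}}

```text
time_s: 4.92
ee_pos: [0.4835, -0.2014, 0.1994]
ee_rot: [-3.008, -0.904, -0.001]
force: [0.2, 0.4, 0.3]
finger_gap: 0.0856
grasp_force: 0.0
```

```bash
python3 - <<'E'
from h import *
import pickle
s=robot.read_state(); im=viewer.grab_frame("wrist"); pickle.dump((s,im),open("pics/w4.pkl","wb"))
p=proj("wrist",[.4816,-.2025,.06],s)[0]; print(s["ee_pos"],yaw(s),s["dq"].round(3),s["time_s"],p)
print(bore(s,im,p))
x,y=int(p[0])-32,int(p[1])-38; print(x,y)
cv2.imwrite("pics/crop4.png",cv2.convertScaleAbs(cv2.resize(im[y:y+64,x:x+64],(576,576),interpolation=cv2.INTER_CUBIC),alpha=1.8)[:,:,::-1])
E
```

```text
[ 0.48347536 -0.20138851  0.19938423] 33.4509645617398 [-0.017 -0.006 -0.013  0.002  0.002 -0.001  0.005] 4.925 [256.81214029 186.84593352]
(array([256.69467878, 186.81973286]), 5.7355756759643555, array([ 0.48155995, -0.20239226,  0.06      ]), array([ -2.21757262,  -0.17777173, 139.38325305]))
224 148
```

View pics/crop4.png

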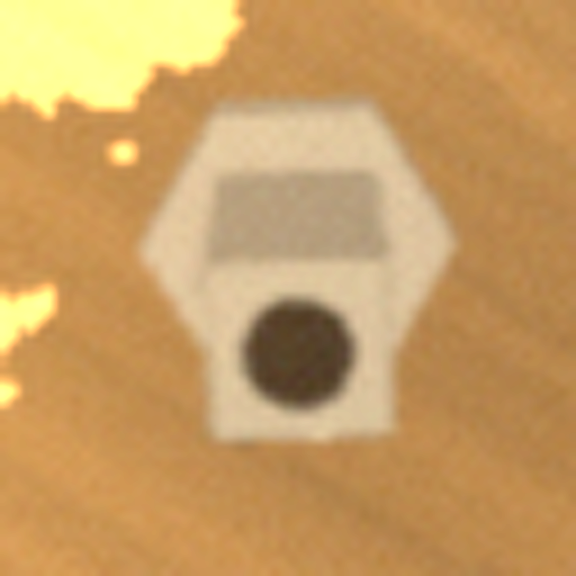

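The crop shows the core square to the tool: the flange's flat faces up in the image (tool x) and the bore is at (257,187). I'll descend, squeeze it to centre it, then reopen and look again to find the camera's sideways bias.

Request:
{"op": "servo_tool", "data": {"deltas": [{"gripper": 0,"travel": [-2.2,0,30],"turn": 0},{"gripper": 0,"travel": [-2.2,0,70],"turn": 0},{"gripper": 0,"travel": [-2.2,0,110],"turn": 0},{"gripper": 0,"travel": [-2.2,0,145],"turn": 0},{"gripper": 0,"travel": [-2.2,0,165],"turn": 0},{"gripper": 0,"travel": [-2.2,0,167],"turn": 0},{"gripper": -0.3,"travel": [-2.2,0,167],"turn": 0},{"gripper": -0.4,"travel": [-2.2,0,167],"turn": 0}], "grip_force": 20}}

```text
time_s: 5.98
ee_pos: [0.4823, -0.2033, 0.0334]
ee_rot: [3.007, 0.905, 0.003]
force: [0.8, 0.0, -0.3]
finger_gap: 0.0257
grasp_force: 0.0
```

Request:
{"op": "servo_tool", "data": {"deltas": [{"gripper": -0.5,"travel": [0,0,0],"turn": 0},{"gripper": -0.6,"travel": [0,0,0],"turn": 0},{"gripper": -0.7,"travel": [0,0,0],"turn": 0},{"gripper": -0.8,"travel": [0,0,0],"turn": 0},{"gripper": -0.8,"travel": [0,0,0],"turn": 0}]}}

```text
time_s: 6.6
ee_pos: [0.4819, -0.2036, 0.0332]
ee_rot: [3.008, 0.905, 0.002]
force: [-1.6, 0.5, 6.4]
finger_gap: 0.0197
grasp_force: 22.8
```

Request:
{"op": "servo_tool", "data": {"deltas": [{"gripper": -0.5,"travel": [0,0,0],"turn": 0},{"gripper": -0.2,"travel": [0,0,0],"turn": 0},{"gripper": 0,"travel": [0,0,0],"turn": 0},{"gripper": 0,"travel": [0,0,-20],"turn": 0},{"gripper": 0,"travel": [0,0,-65],"turn": 0},{"gripper": 0,"travel": [0,0,-110],"turn": 0},{"gripper": 0,"travel": [0,0,-150],"turn": 0},{"gripper": 0,"travel": [0,0,-167],"turn": 0}]}}

```text
time_s: 7.6
ee_pos: [0.4822, -0.2037, 0.2015]
ee_rot: [3.006, 0.904, 0.004]
force: [0.5, -0.1, -0.3]
finger_gap: 0.0426
grasp_force: 0.0
```

Request:
{"op": "servo_tool", "data": {"deltas": [{"gripper": 0,"travel": [0,0,0],"turn": 0},{"gripper": 0,"travel": [0,0,0],"turn": 0}]}}

```text
time_s: 7.85
ee_pos: [0.4805, -0.2031, 0.1976]
ee_rot: [-3.007, -0.904, 0.003]
force: [0.5, -0.2, 0.0]
finger_gap: 0.043
grasp_force: 0.0
```

```bash
python3 - <<'E'
from h import *
import pickle
s=robot.read_state(); im=viewer.grab_frame("wrist"); pickle.dump((s,im),open("pics/w5.pkl","wb"))
p=proj("wrist",[.4816,-.2025,.06],s)[0]; print(s["ee_pos"],yaw(s),s["dq"].round(3),s["time_s"],p)
print(bore(s,im,p))
E
```

```text
[ 0.48050875 -0.20311999  0.19762546] 33.48344809760574 [-0.002  0.009 -0.001  0.004 -0.001  0.002  0.   ] 7.85 [257.28366301 183.55633448]
(array([257.54065389, 183.53416173]), 5.837113857269287, array([ 0.4817519 , -0.20269048,  0.06      ]), array([  1.48178699,   0.61926697, 137.62237713]))
```

Request:
{"op": "servo_tool", "data": {"deltas": [{"gripper": 0,"travel": [0.5,0,30],"turn": 0},{"gripper": 0,"travel": [0.5,0,70],"turn": 0},{"gripper": 0,"travel": [0.5,0,110],"turn": 0},{"gripper": 0,"travel": [0.5,0,145],"turn": 0},{"gripper": 0,"travel": [0.5,0,165],"turn": 0},{"gripper": 0,"travel": [0.5,0,166],"turn": 0},{"gripper": -0.3,"travel": [0.5,0,166],"turn": 0},{"gripper": -0.4,"travel": [0.5,0,166],"turn": 0}], "grip_force": 25}}

```text
time_s: 8.9
ee_pos: [0.4824, -0.2033, 0.0341]
ee_rot: [3.008, 0.905, 0.002]
force: [-0.3, 0.0, 0.0]
finger_gap: 0.0254
grasp_force: 0.0
```

Request:
{"op": "servo_tool", "data": {"deltas": [{"gripper": -0.5,"travel": [0,0,0],"turn": 0},{"gripper": -0.6,"travel": [0,0,0],"turn": 0},{"gripper": -0.7,"travel": [0,0,0],"turn": 0},{"gripper": -0.9,"travel": [0,0,0],"turn": 0},{"gripper": -0.9,"travel": [0,0,0],"turn": 0},{"gripper": -0.9,"travel": [0,0,0],"turn": 0}]}}

```text
time_s: 9.65
ee_pos: [0.4823, -0.2034, 0.0341]
ee_rot: [3.008, 0.904, 0.001]
force: [-0.9, 0.2, 7.3]
finger_gap: 0.0195
grasp_force: 26.4
```

Request:
{"op": "servo_tool", "data": {"deltas": [{"gripper": -0.9,"travel": [0,0,-10],"turn": 0},{"gripper": -0.9,"travel": [0,0,-40],"turn": 0},{"gripper": -0.9,"travel": [0,0,-80],"turn": 0},{"gripper": -0.9,"travel": [10,-11,-120],"turn": 0},{"gripper": -0.9,"travel": [35,-40,-150],"turn": 0},{"gripper": -0.9,"travel": [65,-73,-165],"turn": 0},{"gripper": -0.9,"travel": [95,-107,-170],"turn": 0},{"gripper": -0.9,"travel": [125,-141,-170],"turn": 0}]}}

```text
time_s: 10.65
ee_pos: [0.5084, -0.0151, 0.2045]
ee_rot: [3.008, 0.905, 0.002]
force: [0.7, -0.2, -0.5]
finger_gap: 0.0195
grasp_force: 25.5
```

Request:
{"op": "servo_tool", "data": {"deltas": [{"gripper": -0.9,"travel": [30,-34,0],"turn": -4},{"gripper": -0.9,"travel": [55,-62,0],"turn": -8},{"gripper": -0.9,"travel": [72,-81,0],"turn": -12},{"gripper": -0.9,"travel": [79,-89,0],"turn": -14.5},{"gripper": -0.9,"travel": [79,-89,0],"turn": -14.5},{"gripper": -0.9,"travel": [79,-89,0],"turn": -14.5},{"gripper": -0.9,"travel": [79,-89,0],"turn": -14.5}]}}

```text
time_s: 11.52
ee_pos: [0.5251, 0.1, 0.2032]
ee_rot: [2.871, 1.274, -0.001]
force: [-0.0, -0.1, -1.5]
finger_gap: 0.0196
grasp_force: 25.4
```

```bash
cat >> h.py <<'E'
def st(tx=.5254,ty=.1022):
    s=robot.read_state(); print("t",s["time_s"],s["ee_pos"].round(4),"core z mm",round(s["ee_pos"][2]*1000-34.1,1),"yaw",yaw(s).round(2),"to target (tool mm)",totool([tx,ty,s["ee_pos"][2]],s).round(1),"F",s["force"].round(1),"Ftool",R.from_rotvec(s["ee_rot"]).inv().apply(s["force"]).round(1),"gap",round(s["finger_gap"],4)); return s
E
python3 - <<'E'
from h import *
s=st(); im=viewer.grab_frame("wrist"); cv2.imwrite("pics/w6.png",im[:,:,::-1])
E
```

```text
t 11.525 [0.5251 0.1    0.2032] core z mm 169.1 yaw 47.85 to target (tool mm) [ 1.9 -1.3 -0. ] F [-0.  -0.1 -1.5] Ftool [-0.1  0.   1.5] gap 0.0196
```

View pics/w6.png

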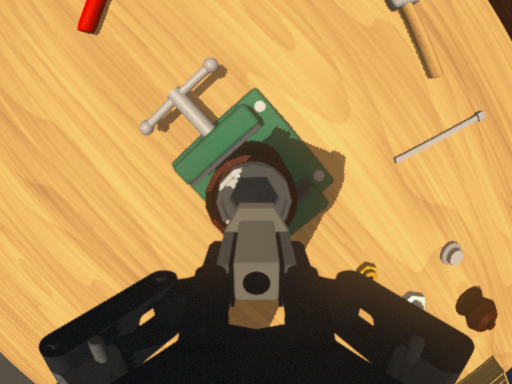

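The core hangs upright in the fingers, with its bore at (256,283) and the flange at (257,215) over the socket. I'll correct sideways and descend to just above the ledge.

Request:
{"op": "servo_tool", "data": {"deltas": [{"gripper": -0.9,"travel": [1.9,-1.3,8],"turn": 0},{"gripper": -0.9,"travel": [1.9,-1.3,20],"turn": 0},{"gripper": -0.9,"travel": [1.9,-1.3,32],"turn": 0},{"gripper": -0.9,"travel": [1.9,-1.3,42],"turn": 0},{"gripper": -0.9,"travel": [1.9,-1.3,46],"turn": 0},{"gripper": -0.9,"travel": [1.9,-1.3,46],"turn": 0},{"gripper": -0.9,"travel": [1.9,-1.3,46],"turn": 0}]}}

```text
time_s: 12.45
ee_pos: [0.5256, 0.1037, 0.1576]
ee_rot: [2.87, 1.277, 0.001]
force: [-1.2, 0.3, -0.0]
finger_gap: 0.0199
grasp_force: 25.4
```

```bash
python3 -c "
from h import *
st()"
```

```text
t 12.45 [0.5256 0.1037 0.1576] core z mm 123.5 yaw 47.99 to target (tool mm) [-1.3  0.8 -0. ] F [-1.2  0.3 -0. ] Ftool [-0.5 -1.1  0. ] gap 0.0199
```

Request:
{"op": "servo_tool", "data": {"deltas": [{"gripper": -0.9,"travel": [-1,0.6,3],"turn": 0},{"gripper": -0.9,"travel": [-1,0.6,6],"turn": 0},{"gripper": -0.9,"travel": [-1,0.6,9],"turn": 0},{"gripper": -0.9,"travel": [-1,0.6,11],"turn": 0},{"gripper": -0.9,"travel": [-1,0.6,11],"turn": 0},{"gripper": -0.9,"travel": [-1,0.6,11],"turn": 0}]}}

```text
time_s: 13.2
ee_pos: [0.5252, 0.1025, 0.1463]
ee_rot: [2.87, 1.277, 0.0]
force: [0.4, 0.2, -0.3]
finger_gap: 0.0198
grasp_force: 25.4
```

```bash
python3 -c "
from h import *
st()"
```

```text
t 13.2 [0.5252 0.1025 0.1463] core z mm 112.2 yaw 47.98 to target (tool mm) [-0.1  0.3  0. ] F [ 0.4  0.2 -0.3] Ftool [0.4 0.2 0.3] gap 0.0198
```

Request:
{"op": "servo_tool", "data": {"deltas": [{"gripper": -0.9,"travel": [0,0,1],"turn": 0},{"gripper": -0.9,"travel": [0,0,2],"turn": 0},{"gripper": -0.9,"travel": [0,0,3],"turn": 0},{"gripper": -0.9,"travel": [0,0,4],"turn": 0},{"gripper": -0.9,"travel": [0,0,4],"turn": 0}]}}

```text
time_s: 13.82
ee_pos: [0.525, 0.1023, 0.1421]
ee_rot: [2.87, 1.277, -0.001]
force: [-0.5, -0.4, -1.6]
finger_gap: 0.0196
grasp_force: 25.4
```

```bash
python3 -c "
from h import *
st()"
```

```text
t 13.825 [0.525  0.1023 0.1421] core z mm 108.0 yaw 47.98 to target (tool mm) [ 0.2  0.4 -0. ] F [-0.5 -0.4 -1.6] Ftool [-0.6 -0.1  1.6] gap 0.0196
```

No resistance at 2 mm below the ledge, so I continue gently.

Request:
{"op": "servo_tool", "data": {"deltas": [{"gripper": -0.9,"travel": [0,0,1],"turn": 0},{"gripper": -0.9,"travel": [0,0,2],"turn": 0},{"gripper": -0.9,"travel": [0,0,3],"turn": 0},{"gripper": -0.9,"travel": [0,0,3],"turn": 0}]}}

```text
time_s: 14.32
ee_pos: [0.525, 0.1023, 0.1391]
ee_rot: [2.87, 1.277, -0.001]
force: [-0.7, -1.2, -0.7]
finger_gap: 0.0197
grasp_force: 25.5
```

```bash
python3 -c "
from h import *
st()"
```

```text
t 14.325 [0.525  0.1023 0.1391] core z mm 105.0 yaw 47.99 to target (tool mm) [ 0.2  0.3 -0. ] F [-0.7 -1.2 -0.7] Ftool [-1.3  0.3  0.7] gap 0.0197
```

Request:
{"op": "servo_tool", "data": {"deltas": [{"gripper": -0.9,"travel": [0,0,1],"turn": 0},{"gripper": -0.9,"travel": [0,0,2],"turn": 0},{"gripper": -0.9,"travel": [0,0,3],"turn": 0},{"gripper": -0.9,"travel": [0,0,3.5],"turn": 0},{"gripper": -0.9,"travel": [0,0,3.5],"turn": 0}]}}

```text
time_s: 14.95
ee_pos: [0.5251, 0.1024, 0.1357]
ee_rot: [2.87, 1.277, -0.0]
force: [-1.1, -2.1, 0.4]
finger_gap: 0.0195
grasp_force: 25.6
```

```bash
python3 -c "
from h import *
st()"
```

```text
t 14.95 [0.5251 0.1024 0.1357] core z mm 101.6 yaw 47.98 to target (tool mm) [ 0.1  0.4 -0. ] F [-1.1 -2.1  0.4] Ftool [-2.4  0.6 -0.4] gap 0.0195
```

Core underside reads 101.6 mm, which is essentially home. I'll open slowly and withdraw straight up.

Request:
{"op": "servo_tool", "data": {"deltas": [{"gripper": -0.6,"travel": [0,0,0],"turn": 0},{"gripper": -0.5,"travel": [0,0,0],"turn": 0},{"gripper": -0.3,"travel": [0,0,0],"turn": 0},{"gripper": 0,"travel": [0,0,0],"turn": 0},{"gripper": 0,"travel": [0,0,0],"turn": 0},{"gripper": 0,"travel": [0,0,-10],"turn": 0},{"gripper": 0,"travel": [0,0,-40],"turn": 0},{"gripper": 0,"travel": [0,0,-80],"turn": 0}]}}

```text
time_s: 15.95
ee_pos: [0.5247, 0.1024, 0.2166]
ee_rot: [-2.869, -1.278, 0.002]
force: [1.5, -0.2, -0.1]
finger_gap: 0.0426
grasp_force: 0.0
```

Request:
{"op": "servo_tool", "data": {"deltas": [{"gripper": 0,"travel": [0,0,-30],"turn": 0},{"gripper": 0,"travel": [0,0,-60],"turn": 0},{"gripper": 0,"travel": [0,0,-82],"turn": 0},{"gripper": 0,"travel": [0,0,-82],"turn": 0},{"gripper": 0,"travel": [0,0,-82],"turn": 0}]}}

```text
time_s: 16.58
ee_pos: [0.5248, 0.1023, 0.2974]
ee_rot: [2.87, 1.277, -0.001]
force: [-0.4, 0.6, -0.5]
finger_gap: 0.0423
grasp_force: 0.0
```

```bash
python3 - <<'E'
from h import *
s=st(); im=viewer.grab_frame("wrist"); sc=viewer.grab_frame("scene")
p=proj("wrist",[.5247,.1027,.161],s)[0]; print(p); 
try: print(bore(s,im,p,.161))
except Exception as e: print(e)
x,y=p.astype(int)
a=cv2.resize(im[y-60:y+40,x-50:x+50],(390,390),interpolation=cv2.INTER_CUBIC)
b=cv2.resize(sc[170:270,335:435],(390,390),interpolation=cv2.INTER_CUBIC)
cv2.imwrite("pics/crop7.png",np.hstack([a,b])[:,:,::-1])
E
```

```text
t 16.575 [0.5248 0.1023 0.2974] core z mm 263.3 yaw 47.99 to target (tool mm) [ 0.3  0.5 -0. ] F [-0.4  0.6 -0.5] Ftool [ 0.2 -0.6  0.5] gap 0.0423
[256.50686345 185.25270842]
(array([256.11976663, 185.52826284]), 5.765020370483398, array([0.52424945, 0.10274464, 0.161     ]), array([ 3.43745836e-02, -6.77564808e-01,  1.36354843e+02]))
```

View pics/crop7.png

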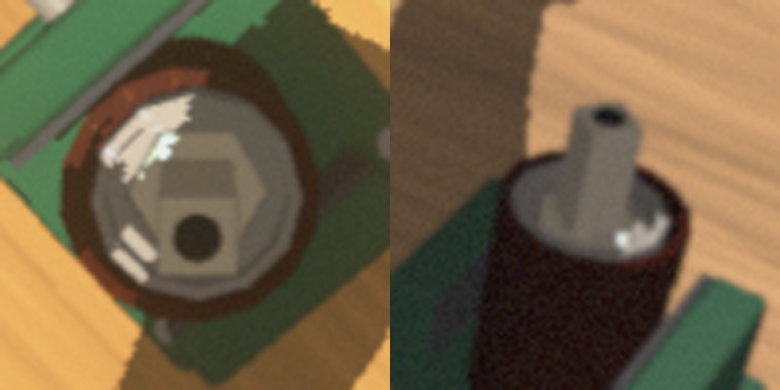

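```bash
python3 -c "
from h import *
print(proj('scene',[[.5247,.1027,.161],[.5247,.1027,.170],[.5247,.1027,.118]]))"
```

```text
[[390.35318241 199.73810726]
 [391.49632968 194.71603171]
 [385.16601008 222.52639696]]
```

The scene view puts the bore at about (391,200). A fully seated core predicts (390.4,199.7) and one on the ledge predicts (391.5,194.7), so it is home, upright and released.

```bash
python3 -c "
from station import job
print(job.hand_in())"
```

```text
the job is handed in; nothing more can be done
None
```

I set the smallest core flange down in the mill socket, fully home by the camera check and released with the arm clear; the other parts were left alone and the job was handed in at about 17 s, though no verdict was returned.

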